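# Slide the plate out to its cutting line

## Task

Get the wide aluminium plate ready for sawing: with the fingertips, slide it along the wooden sawing block, out over the block's end on the robot's right, until the black line across the plate lies right along the block's end edge, square to the block, so that only the piece beyond the line hangs over. Do not pick the plate up or tip it, leave the narrow bar and the other things where they are, and move the hand clear at the end.

Things in the scene. Friction and masses are not known exactly. Their poses are not given: they have to be found in the camera images.
- plate: the wide aluminium plate to slide, loose, 90 x 200 x 8 mm (x, y, z), about 0.4 kg, flat on the block. Origin: centre of its underside. y runs along its length; its -y end points to the robot's right and is to hang over, its +y end is the one to push. A black line 4 mm wide crosses its top 60 mm from the -y end (at y = -40 mm). Dark dots are only drawn on.
- line_near (a point): the end of the plate's black line on the plate's -x side (45 mm from its centre line), on the top face
- line_far (a point): the end of the plate's black line on the plate's +x side (45 mm from its centre line), on the top face
- saw_edge (a point): middle of the top edge of the wooden block's sawing end, on the robot's right. x runs along that edge, y points back along the block (away from the overhang), z up. The block is fixed, 260 mm along x, 360 mm along y, its flat top 70 mm above the work surface; it is turned by up to 0.3 rad. Beyond the edge is only the work surface.
- narrow_bar: a narrow aluminium bar without a line, loose, 40 x 200 x 8 mm, lying on the block beside the plate, either nearer to the robot or farther; leave it. Origin at the centre of its underside, y along its length
- jar: a closed glass jar of bolts, loose, 80 mm across, 128 mm tall, on the table to the left of the block; leave it. Origin at the centre of its underside
- tape: a roll of tape lying flat, loose, 100 mm across, 25 mm high, on the table to the left; leave it. Origin at the centre of its underside
- hacksaw: a hacksaw lying flat, loose, about 405 x 105 x 22 mm, on the table to the right of the block; leave it. Origin at the centre of its frame, on the table; x along its blade
Things that resemble listed ones, but are neither listed nor needed, are in the scene too. Of the things shaped like the plate, the aluminium one is meant.

How it is judged:
At the end, for the whole second after the job is handed in: both ends of the plate's black line are within 5 mm of the block's end edge (measured square to it); the plate lies flat and at rest on the block's top, its centre line within 85 mm of the block's; the narrow bar has moved less than 10 mm and the jar, tape and hacksaw less than 15 mm (y of line_near in the frame of saw_edge between -0.005 and 0.005 m and y of line_far in the frame of saw_edge between -0.005 and 0.005 m and x of plate in the frame of saw_edge between -0.085 and 0.085 m and height (world z) of plate between 0.066 and 0.074 m and angle between plate's own z axis and vertical below 0.05 rad and linear speed of plate below 0.01 m/s and distance of narrow_bar from where it was at the start of the episode below 0.01 m and distance of each of jar, tape, hacksaw from where it was at the start of the episode below 0.015 m); the robot touches nothing.
It fails at once if the plate is lifted more than 12 mm off the block (height (world z) of plate above 0.082 m).
It fails at once if the plate is tipped by more than 0.2 rad (angle between plate's own z axis and vertical above 0.2 rad).
It fails at once if the narrow bar is moved by more than 10 mm (distance of narrow_bar from where it was at the start of the episode above 0.01 m).
It fails at once if the jar, tape or hacksaw is moved by more than 15 mm (distance of any of jar, tape, hacksaw from where it was at the start of the episode above 0.015 m).
It also fails if it takes over 42 s, if anything falls off the work surface, if the arm or the gripper's body presses on something with over 40 N, if the wrist force passes 120 N, or if a joint passes its speed limit or range.

## Robot

A 7-joint arm with a two-finger parallel gripper is mounted at the origin on the work surface. World frame = base frame: x ahead of the robot, y to its left, z up, the work surface at z = 0. Lengths are in m, angles in rad, forces in N, time in s.
With the tool pointing down it reaches from about 0.35 to 0.9 m from the base axis. Payload 8.1 kg.
Tool frame: the origin (TCP) lies at the centre of the arm's flange, where the gripper is bolted on; the fingertips stand 178 mm ahead of it and the grasp point (between the pads) lies 159 mm ahead of it; z points along the fingers, y is the direction in which the jaws open and shut (so a half turn about z gives the same grasp; the last joint's range is limited). The gripper opens to 92 mm and grips with 3 to 60 N. Pads are 19 mm wide; open, the fingers measure 130 mm over their backs; the gripper's body (75 mm by 190 mm) begins 47 mm behind the grasp point.
Start: joints at [1.147, 0.434, 0.025, 1.573, -0.012, 1.134, -0.075], TCP at [0.197, -0.593, 0.405] pointing down, gripper open.
Joint ranges: [-2.62, 2.62], [-0.44, 2.09], [-1.27, 1.32], [0.08, 2.57], [-1.32, 4.46], [0.12, 2], [-2.74, 2.74]. Speed limits (rad/s): [2.22, 2.22, 3.01, 3.01, 3.14, 3.14, 3.14].

## Interface

Orientations are given as a rotation vector (axis times angle).
In Python, from cell import arm, get_image, camera_model gives the robot as it stands. The module is installed in compiled form; this text tells all that it offers.
- The arm moves only by the shell command python3 -m pendant 'ROWS' [FORCE]. ROWS is JSON, a list that holds one entry, the list of rows, each a list of 7 numbers: the shift along the tool's x, y, z in mm, then the turn, a rotation vector about the tool's x, y, z in rad, then the closure, from -1 (fully open) to 1 (shut). In form: [[[x, y, z, rx, ry, rz, hand], ...]]. A call has 1 to 20 rows; each row is the pose to reach, as a shift and turn from the pose commanded when the call began, along the tool's axes at that moment; what a row does not reach only later rows make up. A row lasts 1/8 s, in which the tool goes at most 62.5 mm and 10.7 degrees, less where a joint would pass 70% of its speed; a pose out of reach is approached as far as the arm can. A call with a gripper value outside its range is refused whole. The fingers move at their own pace and stop on an object; FORCE is the grip in N (left out, the last holds). Time passes only in rows, so rows that repeat a pose let the fingers close. It gives the time, the measured TCP pose, the force and the opening at its end, in the units of the state.
- arm.observe(): the state, without advancing time (a new reading comes with each control period).
- get_image(name): name is "scene" or "side" or "wrist"; returns the picture (384x512x3 uint8, red, green, blue); there is no depth.
- camera_model(name): a dict with "fx", "fy", "cx", "cy" (pixels), "position" and "orientation" of the camera in the world; the wrist camera has in their place "T_tool_cam" (4x4, takes a point from camera to tool coordinates, whose origin is the TCP and whose axes are the flange's). Camera axes: x right, y down, z forward; pixel columns grow to the right and rows downward; lengths in m; the calibration is good to about 2 mm. A picture is of the moment at which its call begins: read the wrist's pose just before it. camera_model takes no time and is no camera call.
- arm.sign_off(): hands the job in, once; it reports no verdict.
The state is a dict: "clock": time; "joints": joint angles; "dq": joint speeds; "joint_efforts": joint torques, N m; "position": TCP position; "ee_rot": TCP orientation; "force": force on the tool from outside, world axes, zero at the start; "ft_torque": the same for the moment, N m; "width": opening from 0.0 (shut) to 1.0 (fully open).
Only numpy, scipy, OpenCV 4.12 (cv2) and the standard library are available. Lean on these libraries where they do the work, as an engineer would, in place of code of your own. Each camera call takes 0.05 s, during which the arm holds its last target.

## Working session

There is one attempt and no reset: what is moved stays moved. The work goes in short steps, Python scripts to look and compute and a shell command to move; the robot and the scene stay as the last step left them, time stands still between calls to the robot, and variables do not carry over. Pictures are saved under pics/ and viewed, and the job is handed in when it is done.

```bash
mkdir -p pics; python3 - <<'E'
from cell import arm,get_image,camera_model
import cv2
s=arm.observe();print(s)
for n in("scene","side","wrist"):
    m=camera_model(n);print(n,m)
    cv2.imwrite(f"pics/{n}0.png",cv2.resize(get_image(n)[:,:,::-1],(800,600),interpolation=cv2.INTER_CUBIC))
print(arm.observe()['clock'])
E
```

```text
{'clock': 0.0, 'joints': array([ 1.14738956,  0.43523379,  0.0249705 ,  1.57412716, -0.01161752,
        1.13400794, -0.07510595]), 'dq': array([-0.00139383, -0.00036679, -0.0015909 ,  0.00122603,  0.00133925,
       -0.00013673,  0.00221891]), 'joint_efforts': array([-1.10456956e-04, -6.67854381e+01,  9.84919108e-01, -3.14465010e+01,
       -6.06178259e-02,  4.30789590e-02,  1.74933375e-04]), 'position': array([ 0.19697826, -0.59289019,  0.40392638]), 'ee_rot': array([-3.09972041e+00, -5.01384996e-01,  6.10383310e-04]), 'force': array([ 0.20225615, -0.37817766, -0.0367335 ]), 'ft_torque': array([ 0.02884997, -0.01484235,  0.02091742]), 'width': 1.004489312922823}
scene {'fx': 414.16917786318936, 'fy': 414.16917786318936, 'cx': 255.4550061734985, 'cy': 193.7617041303179, 'position': array([ 1.43592536, -0.10978345,  0.72742233]), 'orientation': array([-1.69539365, -1.52802711,  0.80765289])}
side {'fx': 435.16586974919255, 'fy': 435.16586974919255, 'cx': 251.9616640790758, 'cy': 189.47564943072936, 'position': array([0.44441563, 1.24383143, 1.02365853]), 'orientation': array([-0.09089543,  2.81323791, -1.371719  ])}
wrist {'fx': 312.79774182368703, 'fy': 312.79774182368703, 'cx': 260.57071544287044, 'cy': 189.47926126701512, 'T_tool_cam': array([[ 2.13979191e-04, -9.50506438e-01, -3.10704789e-01,
         8.41651642e-02],
       [ 9.99999423e-01, -1.23704467e-04,  1.06712536e-03,
        -2.88028388e-04],
       [-1.05274509e-03, -3.10704838e-01,  9.50505863e-01,
         2.06349664e-02],
       [ 0.00000000e+00,  0.00000000e+00,  0.00000000e+00,
         1.00000000e+00]])}
0.15
```

View pics/scene0.png

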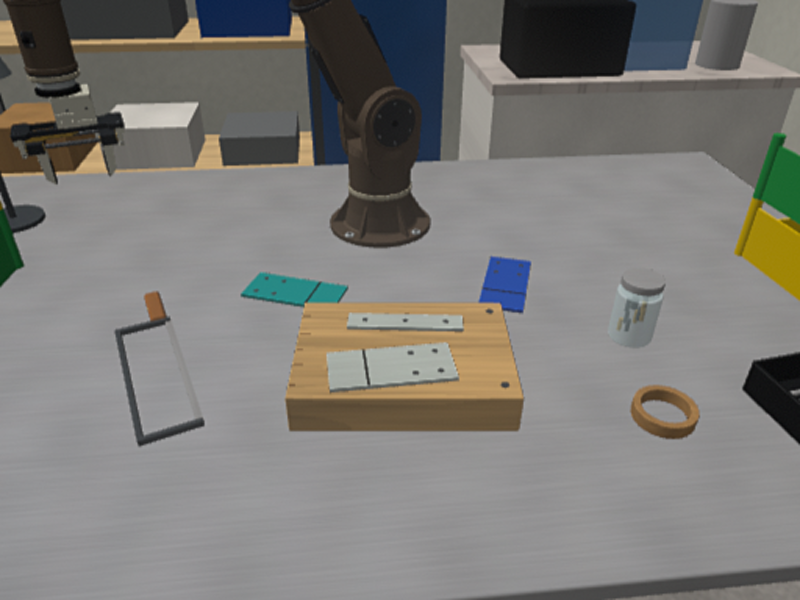

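View pics/side0.png

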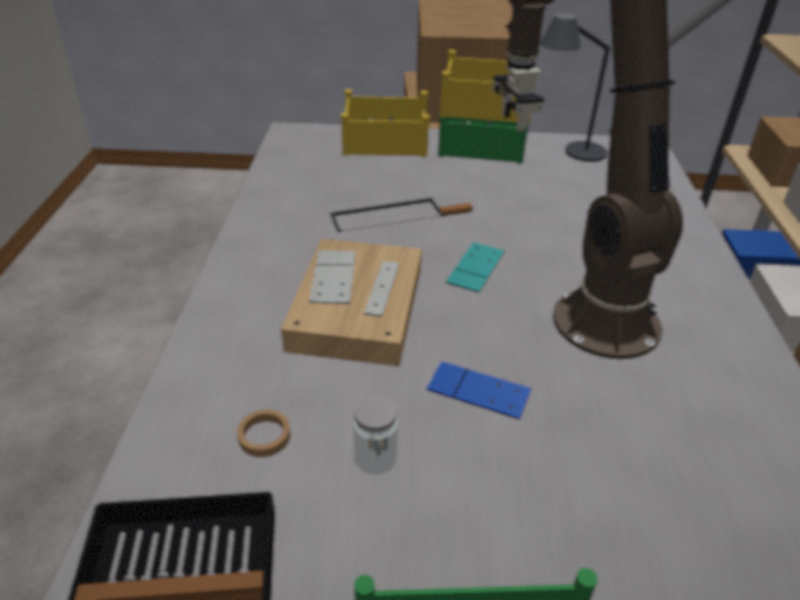

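View pics/wrist0.png

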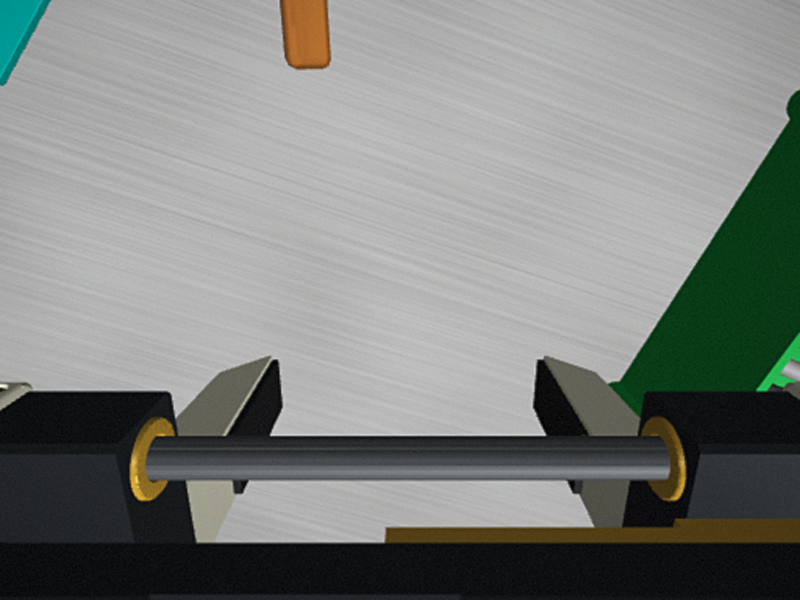

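The plate (scene, 800-scale: 328..457, 343..390, line at x≈366) lies far from the robot and the narrow bar near it. The sawing end is at the left of the picture. Next I enlarge both views to read corners.

```bash
python3 - <<'E'
import cv2
from cell import get_image
a=get_image("scene");b=get_image("side")
cv2.imwrite("pics/raw_scene.png",a[:,:,::-1]);cv2.imwrite("pics/raw_side.png",b[:,:,::-1])
# crops: scene x180-340,y185-280 x5 ; side x175-280,y145-235 
cv2.imwrite("pics/sc1.png",cv2.resize(a[185:285,180:340,::-1],(800,500),interpolation=cv2.INTER_CUBIC))
cv2.imwrite("pics/sd1.png",cv2.resize(b[148:233,175:280,::-1],(735,595),interpolation=cv2.INTER_CUBIC))
E
```

```text
(no output)
```

View pics/sc1.png

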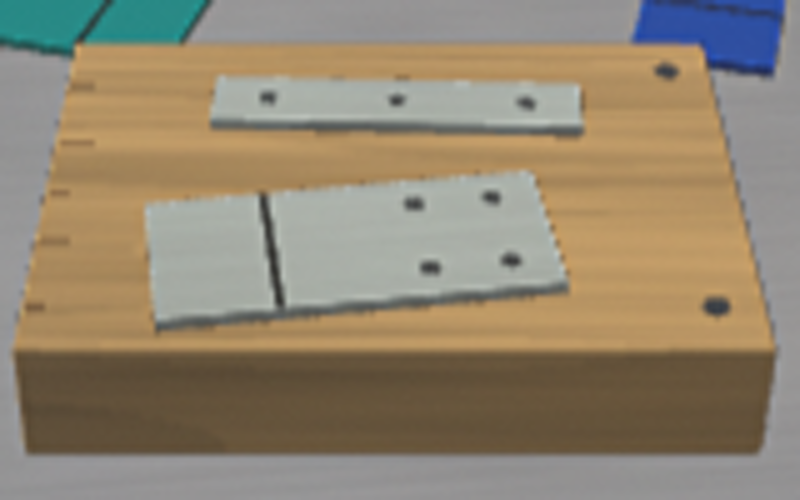

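View pics/sd1.png

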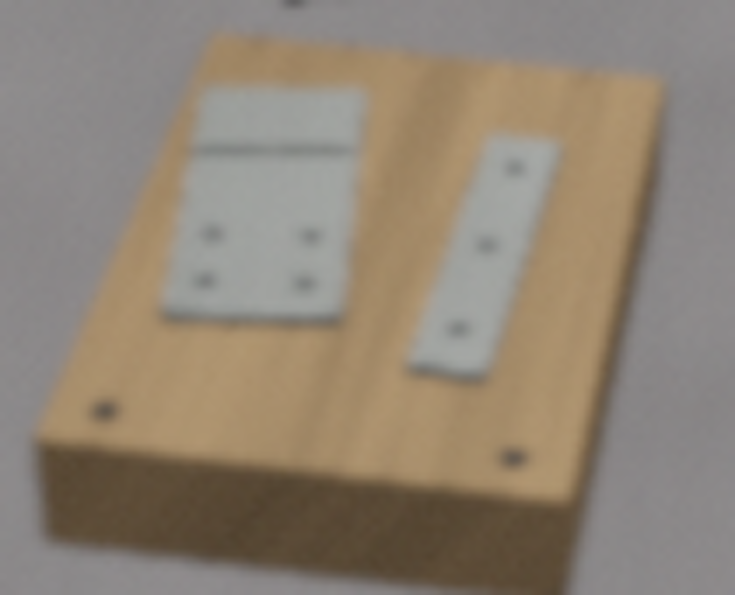

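```bash
cat > h.py <<'E'
import numpy as np,cv2
from cell import camera_model
from scipy.spatial.transform import Rotation as R
from scipy.optimize import least_squares
def P(name):
    m=camera_model(name);Rm=R.from_rotvec(m['orientation']).as_matrix().T
    K=np.array([[m['fx'],0,m['cx']],[0,m['fy'],m['cy']],[0,0,1]])
    return K@np.c_[Rm,-Rm@m['position']]
def wristP(s):
    m=camera_model('wrist');T=np.eye(4);T[:3,:3]=R.from_rotvec(s['ee_rot']).as_matrix();T[:3,3]=s['position']
    T=np.linalg.inv(T@m['T_tool_cam'])
    K=np.array([[m['fx'],0,m['cx']],[0,m['fy'],m['cy']],[0,0,1]])
    return K@T[:3]
def px(U,s,off): return (np.array(U,float)+.5)/s-.5+np.array(off)
def tri(P1,P2,a,b):
    X=cv2.triangulatePoints(P1,P2,a.T.copy(),b.T.copy());return (X[:3]/X[3]).T
def proj(Pm,X):
    h=np.c_[X,np.ones(len(X))]@Pm.T;return h[:,:2]/h[:,2:]
def onz(Pm,uv,z):
    H=np.c_[Pm[:,0],Pm[:,1],Pm[:,2]*z+Pm[:,3]]
    h=np.c_[uv,np.ones(len(uv))]@np.linalg.inv(H).T;return h[:,:2]/h[:,2:]
def model(p,pts): # p=x,y,yaw,z
    c,s=np.cos(p[2]),np.sin(p[2]);pts=np.array(pts)
    return np.c_[p[0]+c*pts[:,0]-s*pts[:,1],p[1]+s*pts[:,0]+c*pts[:,1],np.full(len(pts),p[3])]
def fit(obs,pts,p0):
    f=lambda p:np.concatenate([(proj(Pm,model(p,pts))-uv).ravel() for Pm,uv in obs])
    r=least_squares(f,p0);return r.x,np.sqrt((r.fun**2).mean())
E
python3 - <<'E'
from h import *
np.set_printoptions(precision=4,suppress=True)
S,D=P('scene'),P('side')
sc=lambda U:px(U,5,(180,185)); sd=lambda U:px(U,7,(175,148))
bs=sc([(78,44),(14,352),(703,46),(777,352)]);bd=sd([(664,78),(210,36),(573,500),(38,437)])
X=tri(S,D,bs,bd);print(X)
mb=[(-.13,0),(.13,0),(-.13,.36),(.13,.36)]
print('block',*fit([(S,bs),(D,bd)],mb,[.55,-.2,0,.07]))
ps=sc([(145,203),(155,320),(530,171),(568,286),(263,194),(281,306)]);pd=sd([(366,90),(200,88),(341,318),(165,313),(350,150),(192,149)])
print(tri(S,D,ps,pd))
mp=[(-.045,-.1),(.045,-.1),(-.045,.1),(.045,.1),(-.045,-.04),(.045,-.04)]
print('plate',*fit([(S,ps),(D,pd)],mp,[.55,0,0,.078]))
for Pm,uv in((S,ps),(D,pd)): print(fit([(Pm,uv)],mp[:6],[.55,0,0,.078]))
ns=sc([(217,76),(211,122),(581,86),(583,128)]); nd=sd([(566,138),(487,134),(490,376),(409,366)])
print('bar',*fit([(S,ns),(D,nd)],[(-.02,-.1),(.02,-.1),(-.02,.1),(.02,.1)],[.5,0,0,.078]))
E
```

```text
[[ 0.4417 -0.171   0.0711]
 [ 0.6996 -0.1966  0.07  ]
 [ 0.4759  0.1839  0.0702]
 [ 0.7327  0.1574  0.07  ]]
block [ 0.5694 -0.1858 -0.0976  0.0696] 0.5513959171218858
[[ 0.6044 -0.1344  0.0797]
 [ 0.695  -0.1304  0.0796]
 [ 0.5963  0.0641  0.0784]
 [ 0.6849  0.0668  0.0771]
 [ 0.6066 -0.0746  0.082 ]
 [ 0.6909 -0.0713  0.0802]]
plate [ 0.6456 -0.0334  0.0409  0.0793] 0.4247819990710608
(array([ 0.6375, -0.0326,  0.0321,  0.0723]), np.float64(0.22710196460372742))
(array([ 0.6475, -0.0463,  0.051 ,  0.0702]), np.float64(0.3995514448933613))
bar [ 0.5273  0.0027 -0.1297  0.0781] 0.4104163642734161
```

Two-view fits agree: the plate top is at z≈0.078–0.079 and the block top at ≈0.070. In the block frame the plate is at x 0.061, y 0.159, yaw +0.14. So it needs a push of about 119 mm and a squaring turn, and the far corner will be contacted first, which squares it. First I move above the edge with the jaws along the block's x, and look.

```bash
cat >> h.py <<'E'
def togo(target,xdir,s=None):
    from cell import arm
    s=arm.observe() if s is None else s
    A=R.from_rotvec(s['ee_rot']).as_matrix()
    x=np.array([np.cos(xdir),np.sin(xdir),0]);z=np.array([0,0,-1.]);B=np.c_[x,np.cross(z,x),z]
    d=A.T@(np.array(target)-s['position'])*1000
    print('shift mm',d.round(1),'rotvec',R.from_matrix(A.T@B).as_rotvec().round(4),'dist',np.linalg.norm(d).round(1))
E
python3 - <<'E'
from h import *
togo([.62,-.13,.45],np.pi/2-.098)
E
```

```text
shift mm [ 547.4 -306.1  -45.5] rotvec [-7.0000e-04 -3.0000e-04 -1.1521e+00] dist 628.8
```

```bash
python3 -m pendant '[[[547,-306,-45,0,0,-1.152,0.13],[547,-306,-45,0,0,-1.152,0.13],[547,-306,-45,0,0,-1.152,0.13],[547,-306,-45,0,0,-1.152,0.13],[547,-306,-45,0,0,-1.152,0.13],[547,-306,-45,0,0,-1.152,0.13],[547,-306,-45,0,0,-1.152,0.13],[547,-306,-45,0,0,-1.152,0.13],[547,-306,-45,0,0,-1.152,0.13],[547,-306,-45,0,0,-1.152,0.13],[547,-306,-45,0,0,-1.152,0.13],[547,-306,-45,0,0,-1.152,0.13],[547,-306,-45,0,0,-1.152,0.13],[547,-306,-45,0,0,-1.152,0.13]]]' 10
python3 - <<'E'
from h import *
from cell import arm,get_image
s=arm.observe();im=get_image("wrist");print(s['clock'],s['position'],s['ee_rot'],s['width'])
np.savez('w1.npz',**{k:s[k] for k in('position','ee_rot')})
cv2.imwrite("pics/w1.png",im[:,:,::-1]);cv2.imwrite("pics/w1b.png",cv2.resize(im[:,:,::-1],(768,576),interpolation=cv2.INTER_CUBIC))
E
```

```text
clock: 2.0
position: [0.619, -0.1318, 0.4498]
ee_rot: [2.33, 2.107, -0.001]
force: [0.1, 0.1, -0.1]
width: 0.435
2.0 [ 0.61904077 -0.13178676  0.44982417] [ 2.32980141e+00  2.10692722e+00 -9.29563173e-04] 0.43510245373556394
```

View pics/w1b.png

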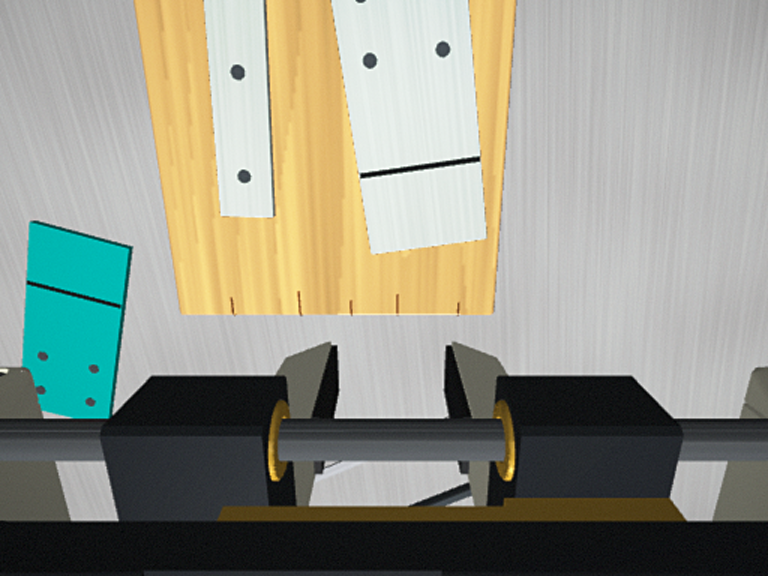

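The wrist view shows the saw edge from (180,315) to (494,315), the line from (361,176) to (480,159), and the plate's end corners at (371,254) and (486,239).

```bash
python3 - <<'E'
from h import *
np.set_printoptions(precision=4,suppress=True)
s=dict(np.load('w1.npz'));W=wristP(s);S=P('scene')
w=lambda U:px(U,1.5,(0,0)); sc=lambda U:px(U,5,(180,185))
e=w([(180,315),(494,315)]);l=w([(361,176),(480,159),(371,254),(486,239)])
print('tri edge+line w/scene',tri(W,S,np.r_[e,l],sc([(78,44),(14,352),(263,194),(281,306),(145,203),(155,320)])))
E=onz(W,e,.07);L=onz(W,l,.078);print(E,L)
ex=E[1]-E[0];print('len',np.linalg.norm(ex),'yaw',np.arctan2(ex[1],ex[0]));ex/=np.linalg.norm(ex);ey=np.array([-ex[1],ex[0]]);m=E.mean(0)
for q in L: print((q-m)@ex,(q-m)@ey)
p,r=fit([(W,l)],[(-.045,-.04),(.045,-.04),(-.045,-.1),(.045,-.1)],[.645,-.033,.04,.078]);print('plate',p,r,'blockframe',(p[:2]-m)@ex,(p[:2]-m)@ey)
print('mid',m)
# targets in world: hand (0.050, 0.310) block
for b in((.05,.31),(.05,.18)):print(b,m+b[0]*ex+b[1]*ey)
h=m+.05*ex+.315*ey; togo([h[0],h[1],.45],np.arctan2(ex[1],ex[0])+np.pi/2)
E
```

```text
tri edge+line w/scene [[ 0.4403 -0.1716  0.0695]
 [ 0.6974 -0.198   0.0689]
 [ 0.6022 -0.0753  0.0786]
 [ 0.689  -0.0721  0.0786]
 [ 0.6028 -0.1348  0.078 ]
 [ 0.6915 -0.1317  0.0774]]
[[ 0.4397 -0.1738]
 [ 0.6969 -0.1997]] [[ 0.6019 -0.0769]
 [ 0.6891 -0.0735]
 [ 0.6025 -0.1361]
 [ 0.6912 -0.1332]]
len 0.2585017986412102 yaw -0.10027440566464166
0.02247740201974333 0.11267900745750555
0.10888887623711853 0.12472928107335128
0.02901713112351315 0.05382545995811719
0.11697250484540195 0.06563172690925641
plate [ 0.6443 -0.036   0.0318  0.0713] 0.3740513978556587 blockframe 0.06060717700177033 0.15757837191987842
mid [ 0.5683 -0.1867]
(0.05, 0.31) [0.649  0.1167]
(0.05, 0.18) [ 0.636  -0.0127]
shift mm [255.    5.   -0.3] rotvec [0.     0.0006 0.0003] dist 255.0
```

```bash
python3 -m pendant '[[[62,5,0,0,0,0,0.13],[124,5,0,0,0,0,0.13],[186,5,0,0,0,0,0.13],[230,5,30,0,0,0,0.13],[255,5,80,0,0,0,0.13],[255,5,130,0,0,0,0.13],[255,5,170,0,0,0,0.13],[255,5,185,0,0,0,0.13],[255,5,192,0,0,0,0.13],[255,5,195,0,0,0,0.13],[255,5,195,0,0,0,0.13],[255,5,195,0,0,0,0.13]]]'
python3 - <<'E'
from h import *
from cell import arm,get_image
s=arm.observe();print(s['clock'],s['position'],s['ee_rot'],s['force'])
a=get_image("scene");b=get_image("side")
c=np.hstack([cv2.resize(a[165:285,190:350,::-1],(400,300)),cv2.resize(b[130:250,170:330,::-1],(400,300))])
cv2.imwrite("pics/d1.png",cv2.resize(c,(800,300)))
E
```

```text
clock: 3.55
position: [0.6499, 0.123, 0.2558]
ee_rot: [2.327, 2.109, 0.002]
force: [0.5, 0.2, -0.1]
width: 0.433
3.55 [0.64994582 0.12304436 0.25575604] [2.32724073e+00 2.10913196e+00 2.06981854e-03] [ 0.54835404  0.21059602 -0.14775648]
```

View pics/d1.png

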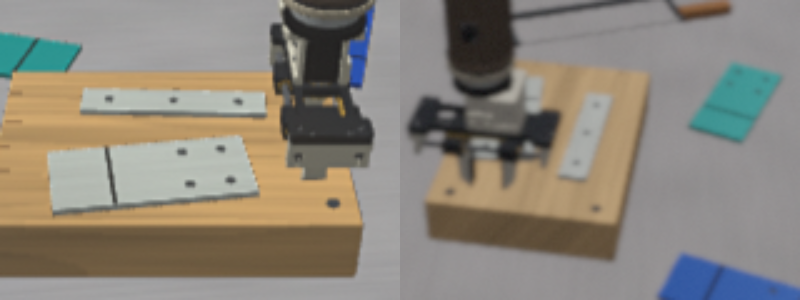

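The hand stands clear behind the +y end, with the tips at about 0.078. I lower 4 mm and check the force.

```bash
python3 -m pendant '[[[0,0,2,0,0,0,0.13],[0,0,4,0,0,0,0.13],[0,0,4.5,0,0,0,0.13],[0,0,4.5,0,0,0,0.13]]]'

```

```text
clock: 4.15
position: [0.6496, 0.123, 0.2501]
ee_rot: [-2.328, -2.11, 0.0]
force: [0.5, -0.0, -0.1]
width: 0.429
```

```bash
python3 -m pendant '[[[-6,0,-1,0,0,0,0.13],[-13,0,-1,0,0,0,0.13],[-20,0,-1,0,0,0,0.13],[-27,0,-1,0,0,0,0.13],[-33,0,-1,0,0,0,0.13],[-39,0,-1,0,0,0,0.13],[-45,0,-1,0,0,0,0.13],[-51,0,-1,0,0,0,0.13],[-57,0,-1,0,0,0,0.13],[-63,0,-1,0,0,0,0.13],[-69,0,-1,0,0,0,0.13],[-75,0,-1,0,0,0,0.13],[-81,0,-1,0,0,0,0.13],[-87,0,-1,0,0,0,0.13],[-93,0,-1,0,0,0,0.13],[-97,0,-1,0,0,0,0.13],[-99,0,-1,0,0,0,0.13],[-100,0,-1,0,0,0,0.13],[-100,0,-1,0,0,0,0.13]]]'
python3 - <<'E'
from h import *
from cell import arm,get_image
s=arm.observe();print(s['clock'],s['position'],s['ee_rot'],s['force'])
a=get_image("scene");b=get_image("side")
cv2.imwrite("pics/e1.png",cv2.resize(a[185:285,180:340,::-1],(800,500),interpolation=cv2.INTER_CUBIC))
cv2.imwrite("pics/e2.png",cv2.resize(b[148:233,175:280,::-1],(735,595),interpolation=cv2.INTER_CUBIC))
E
```

```text
clock: 6.52
position: [0.6399, 0.0235, 0.2512]
ee_rot: [2.328, 2.11, -0.0]
force: [0.5, 1.5, -1.1]
width: 0.436
6.525 [0.63986856 0.02346787 0.25122492] [ 2.32757247e+00  2.10982323e+00 -1.76995961e-04] [ 0.54134779  1.50605051 -1.11105275]
```

View pics/e1.png

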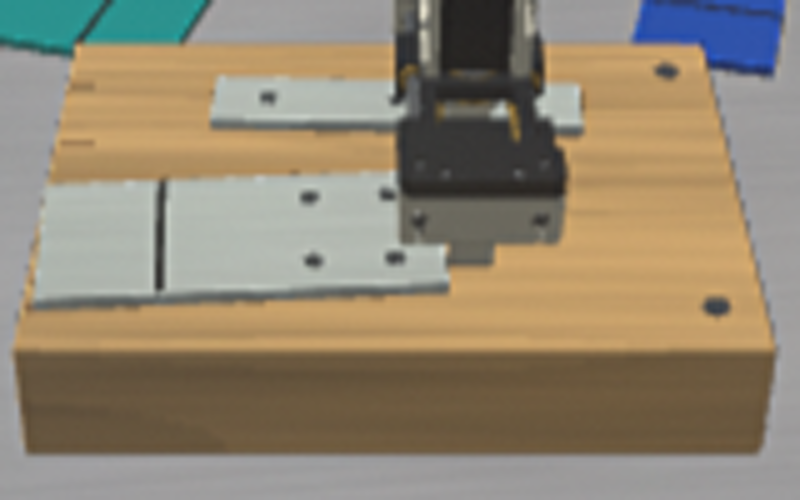

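View pics/e2.png

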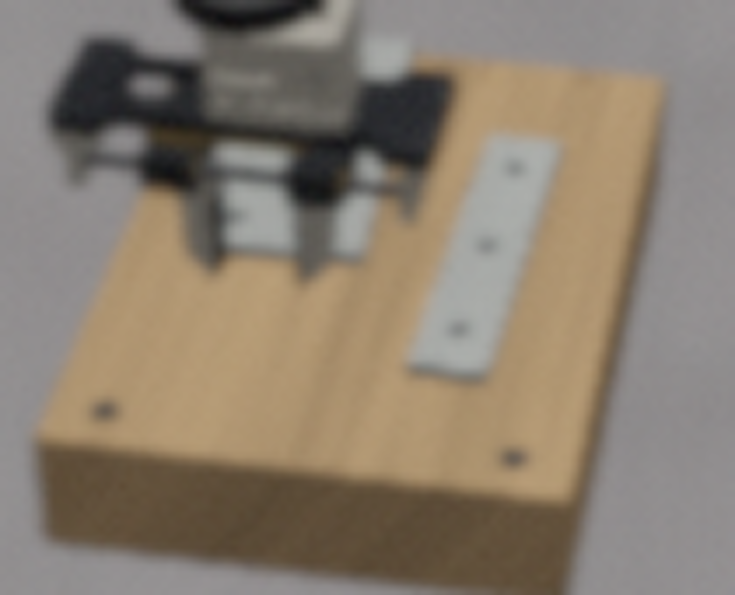

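The plate has slid and turned nearly square. The line now runs (163,183)–(159,290) and the end corners are at (44,187) and (32,303). I measure how much is left.

```bash
cat >> h.py <<'E'
M=np.array([.5683,-.1867]);YB=-.0995
ex=np.array([np.cos(YB),np.sin(YB)]);ey=np.array([-ex[1],ex[0]])
def blk(q): q=np.atleast_2d(q)-M;return np.c_[q@ex,q@ey]
E
python3 - <<'E'
from h import *
from cell import arm
np.set_printoptions(precision=4,suppress=True)
S=P('scene');sc=lambda U:px(U,5,(180,185))
print('edge',blk(onz(S,sc([(78,44),(14,352)]),.07)))
print('line',blk(onz(S,sc([(163,183),(159,290)]),.078)))
print('ends',blk(onz(S,sc([(44,187),(32,303),(448,284)]),.078)))
print('hand',blk(arm.observe()['position'][:2]))
E
```

```text
edge [[-0.127   0.0037]
 [ 0.1314  0.003 ]]
line [[0.0128 0.0635]
 [0.0966 0.0682]]
ends [[0.0163 0.0031]
 [0.106  0.0088]
 [0.0921 0.2067]]
hand [[0.0503 0.2162]]
```

```bash
python3 -m pendant '[[[-6,0,0,0,0,0,0.13],[-12,0,0,0,0,0,0.13],[-18,0,0,0,0,0,0.13],[-24,0,0,0,0,0,0.13],[-30,0,0,0,0,0,0.13],[-36,0,0,0,0,0,0.13],[-42,0,0,0,0,0,0.13],[-46,0,0,0,0,0,0.13],[-49,0,0,0,0,0,0.13],[-50,0,0,0,0,0,0.13],[-50,0,0,0,0,0,0.13],[-50,0,0,0,0,0,0.13]]]'
python3 - <<'E'
from h import *
from cell import arm,get_image
s=arm.observe();print(s['clock'],s['position'],s['ee_rot'],s['force'],blk(s['position'][:2]))
a=get_image("scene");w=get_image("wrist")
cv2.imwrite("pics/f1.png",cv2.resize(a[185:285,160:320,::-1],(800,500),interpolation=cv2.INTER_CUBIC))
cv2.imwrite("pics/f2.png",cv2.resize(w[:,:,::-1],(768,576),interpolation=cv2.INTER_CUBIC))
E
```

```text
clock: 8.12
position: [0.6349, -0.0264, 0.2512]
ee_rot: [2.328, 2.11, -0.001]
force: [-0.2, 2.0, 0.0]
width: 0.435
8.125 [ 0.63493904 -0.02640816  0.25120624] [ 2.32752242e+00  2.10974262e+00 -5.50399205e-04] [-0.23621115  2.02154991  0.03205559] [[0.05038671 0.16611868]]
```

View pics/f1.png

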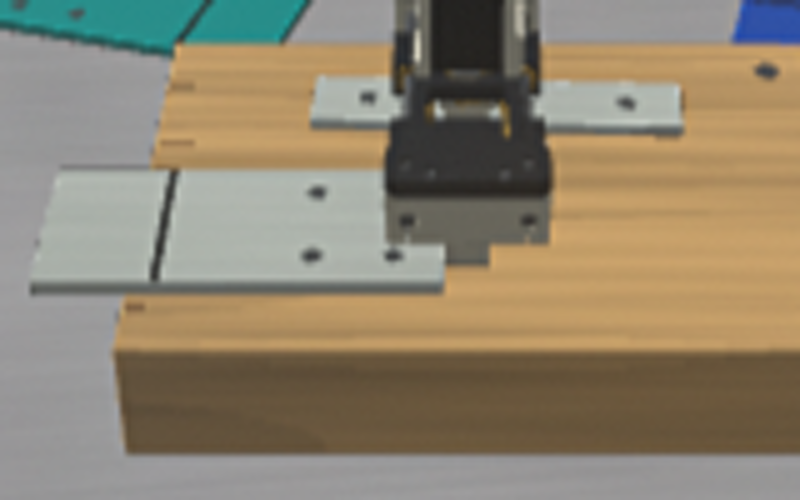

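View pics/f2.png

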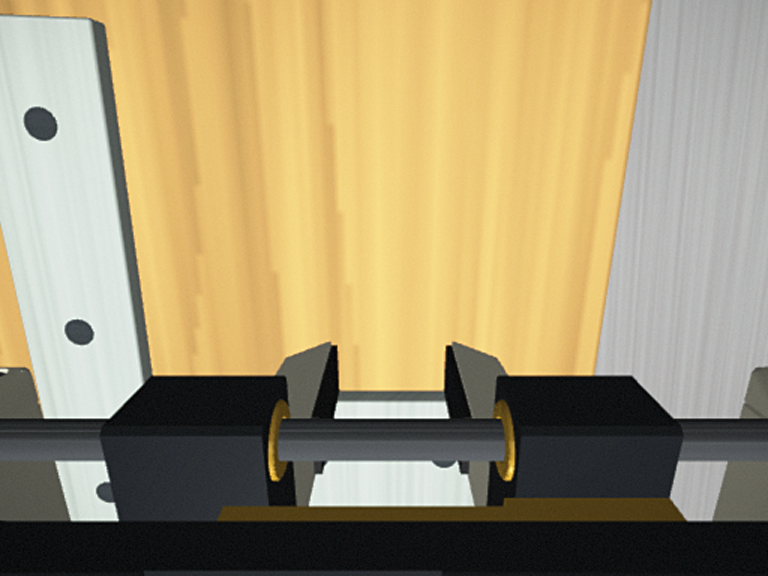

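Square to the eye. The line runs (174,171)–(155,280) and the edge (177,44)–(114,352).

```bash
python3 - <<'E'
from h import *
np.set_printoptions(precision=4,suppress=True)
S=P('scene');sc=lambda U:px(U,5,(160,185))
print('edge',blk(onz(S,sc([(177,44),(114,352)]),.07)))
print('line',blk(onz(S,sc([(174,171),(155,280)]),.078)))
print('ends',blk(onz(S,sc([(60,168),(30,287),(444,283)]),.078)))
E
```

```text
edge [[-0.127   0.0032]
 [ 0.1314  0.003 ]]
line [[0.0028 0.0169]
 [0.0892 0.0176]]
ends [[ 0.0003 -0.0422]
 [ 0.0944 -0.0415]
 [ 0.0914  0.1567]]
```

```bash
python3 -m pendant '[[[-4,0,0,0,0,0,0.13],[-8,0,0,0,0,0,0.13],[-11,0,0,0,0,0,0.13],[-12.5,0,0,0,0,0,0.13],[-12.5,0,0,0,0,0,0.13],[-12.5,0,0,0,0,0,0.13],[-4,0,0,0,0,0,0.13],[10,0,0,0,0,0,0.13],[10,0,-20,0,0,0,0.13],[10,0,-80,0,0,0,0.13],[-30,0,-130,0,0,0,0.13],[-80,0,-170,0,0,0,0.13],[-130,0,-199,0,0,0,0.13],[-150,0,-199,0,0,0,0.13],[-158,0,-199,0,0,0,0.13],[-158,0,-199,0,0,0,0.13],[-158,0,-199,0,0,0,0.13],[-158,0,-199,0,0,0,0.13]]]'
python3 - <<'E'
from h import *
from cell import arm,get_image
s=arm.observe();im=get_image("wrist");a=get_image("scene");print(s['clock'],s['position'],s['ee_rot'])
np.savez('w2.npz',**{k:s[k] for k in('position','ee_rot')})
cv2.imwrite("pics/w2.png",im[:,:,::-1])
cv2.imwrite("pics/w2b.png",cv2.resize(im[130:242,110:340,::-1],(690*800//690,390),interpolation=cv2.INTER_CUBIC))
cv2.imwrite("pics/w2c.png",cv2.resize(im[:,:,::-1],(768,576),interpolation=cv2.INTER_CUBIC))
cv2.imwrite("pics/g1.png",cv2.resize(a[185:285,160:320,::-1],(800,500),interpolation=cv2.INTER_CUBIC))
E
```

```text
clock: 10.48
position: [0.6197, -0.182, 0.4499]
ee_rot: [-2.325, -2.112, -0.0]
force: [-0.1, 0.8, 0.7]
width: 0.435
10.475 [ 0.6197315  -0.18202786  0.44986397] [-2.32467087e+00 -2.11179295e+00 -7.25127189e-05]
```

View pics/w2c.png

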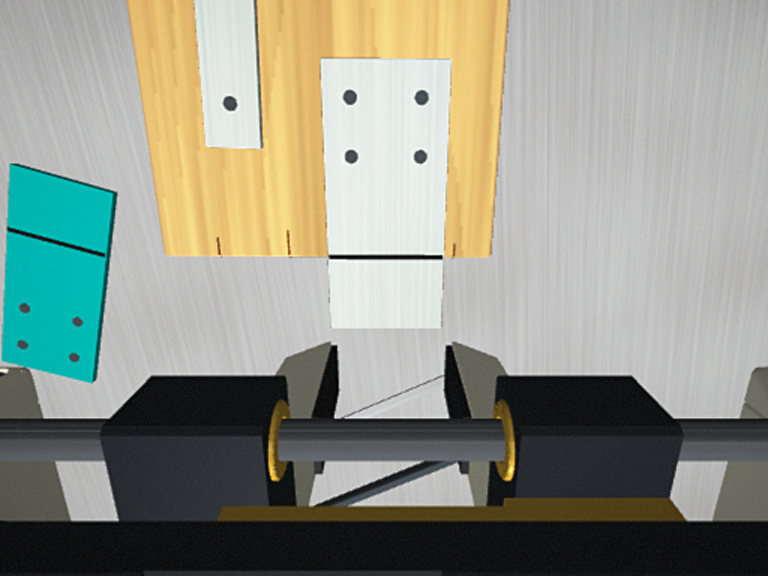

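View pics/g1.png

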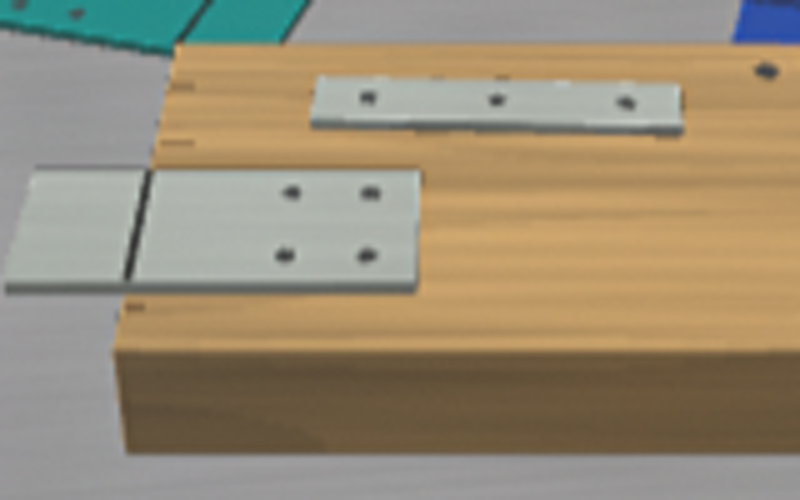

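The line is nearly on the edge: in the wrist view the line is at row 257 (x 330–442) and the edge at rows 255–257 (x 165–491). I enlarge this for a sharper reading.

```bash
python3 - <<'E'
import cv2
a=cv2.imread('pics/w2.png')
cv2.imwrite('pics/w2d.png',cv2.resize(a[150:190,200:310],(770,280),interpolation=cv2.INTER_CUBIC))
cv2.imwrite('pics/w2e.png',cv2.resize(a[150:190,100:210],(770,280),interpolation=cv2.INTER_CUBIC))
cv2.imwrite('pics/w2f.png',cv2.resize(a[150:190,240:350],(770,280),interpolation=cv2.INTER_CUBIC))
E
```

```text
(no output)
```

View pics/w2d.png

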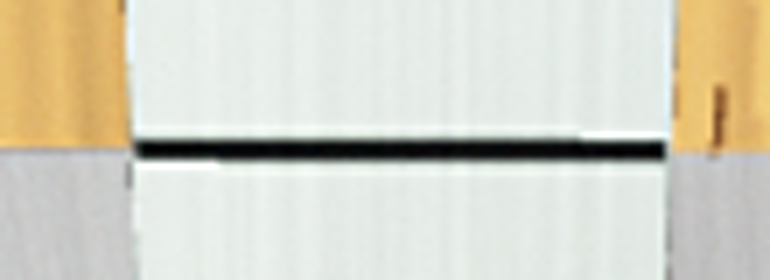

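View pics/w2e.png

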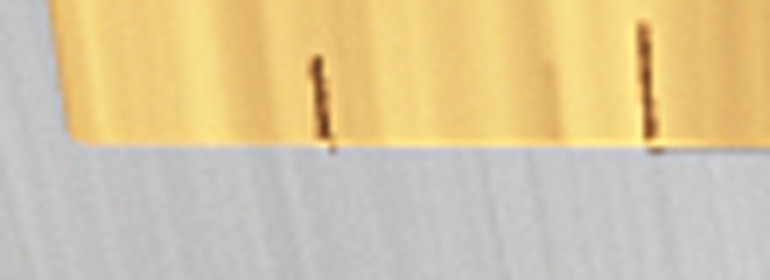

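View pics/w2f.png

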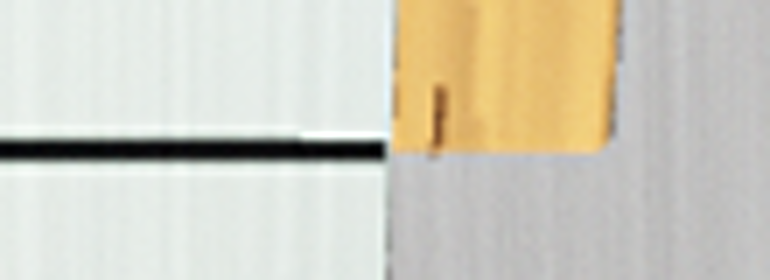

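```bash
python3 - <<'E'
from h import *
np.set_printoptions(precision=4,suppress=True)
s=dict(np.load('w2.npz'));W=wristP(s)
e=np.r_[px([(75,146)],7,(100,150)),px([(605,152)],7,(240,150))]
l=px([(135,150),(665,149.5)],7,(200,150))
def rel(Pm,e,l):
    E=onz(Pm,e,.07);x=E[1]-E[0];x/=np.linalg.norm(x);y=np.array([-x[1],x[0]]);L=onz(Pm,l,.078)-E.mean(0)
    print('yaw',np.arctan2(x[1],x[0]),np.c_[L@x,L@y])
rel(W,e,l)
S=P('scene');sc=lambda U:px(U,5,(160,185))
rel(S,sc([(177,44),(114,352)]),sc([(149,171),(128,279)]))
E
```

```text
yaw -0.0997037598564661 [[0.0019 0.0019]
 [0.0897 0.0024]]
yaw -0.10006524708821153 [[0.0006 0.0009]
 [0.0863 0.0015]]
```

Both views put both line ends 1–2.5 mm inside the edge and square to it (tolerance 5 mm). The plate's centre line is at x≈0.045, and the bar sits at the same pixels as before. The hand hangs about 190 mm above everything, touching nothing. I check the other objects against the first pictures, then hand in.

```bash
python3 - <<'E'
from h import *
from cell import arm,get_image
b=get_image("side")[:,:,::-1].astype(int);b0=cv2.imread('pics/raw_side.png').astype(int)
a=get_image("scene")[:,:,::-1].astype(int);a0=cv2.imread('pics/raw_scene.png').astype(int)
for n,i,j,(u0,u1,v0,v1) in[('jar',a,a0,(385,430,165,230)),('tape',a,a0,(395,455,240,285)),('saw',a,a0,(65,140,180,290)),('bar',a,a0,(220,300,195,215)),('jar side',b,b0,(220,260,250,305)),('tape side',b,b0,(145,190,255,300))]:
    print(n,np.abs(i-j)[v0:v1,u0:u1].mean().round(2))
print(arm.observe()['clock'],arm.sign_off())
E
```

```text
jar 4.48
tape 4.16
saw 4.6
bar 4.78
jar side 1.14
tape side 1.19
the job is handed in; nothing more can be done
10.675 None
```

I slid the plate about 117 mm along the block by pushing its +y end with both fingertips, which also turned it square. I then lifted the hand clear and handed in at about 10.7 s.

- **Line position:** the wrist camera put the ends of the black line 1.9 and 2.4 mm inside the block's end edge. The scene camera put them at 0.9 and 1.5 mm. They disagree by about 1 mm, but both are within the 5 mm limit. I did not nudge the last 1–2 mm.
- **Squareness and centring:** the line was square to the edge within about 0.01 rad. The plate's centre line was about 45 mm from the block's centre line, against a limit of 85 mm.
- **Other things:** the jar, tape, hacksaw and narrow bar showed only a low, even difference of about 1–5 grey levels from the first pictures, which I take as camera noise. The bar's corners were also at the same pixels.
- **Hand:** the fingertips ended about 190 mm above the plate, touching nothing.
- **Flatness:** I judged this by eye from the pictures and did not measure it after the last push.

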